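# Clear the shavings off a repaired board and hold the curing lamp on the filler

### The arm

A 7-joint arm with a two-finger parallel gripper is mounted at the origin on a cart in front of the work surface, level with it; the furniture and walls round the work are solid. World frame = base frame: x ahead of the robot, y to its left, z up, the work surface at z = 0. Lengths are in m, angles in rad, forces in N, time in s.
With the tool pointing down it reaches from about 0.425 to 0.875 m from the base axis. Payload 4.7 kg.
Tool frame: the origin (TCP) lies midway between the tips of the shut fingers; the grasp point (between the pads) lies 19 mm behind it; z points along the fingers, y is the line along which they close (so a half turn about z gives the same grasp; the last joint's range is limited). The gripper opens to 87 mm and grips with 3 to 60 N. Pads are 19 mm wide; open, the fingers measure 117 mm over their backs; the gripper's body (75 mm by 190 mm) begins 51 mm behind the grasp point.
Start: joints at [-1.278, 0.321, -0.07, 1.45, 0.023, 1.371, -0.057], TCP at [0.179, 0.625, 0.223] pointing down, gripper open.
Joint ranges: [-2.86, 2.86], [-0.3, 2.09], [-1.38, 1.24], [0.06, 2.45], [-1.56, 4.7], [0.09, 2.05], [-2.69, 2.69]. Speed limits (rad/s): [2.57, 2.57, 3.14, 3.14, 3.14, 3.14, 3.14].

### API

Orientations are given as a rotation vector (axis times angle).
In Python, from bench import ctrl gives the robot as it stands. The module is installed in compiled form; this text tells all that it offers.
- The arm moves only by the shell command python3 -m handwheel 'ROWS' [FORCE]. ROWS is JSON, a list of rows, each a list of 7 numbers: the finger opening in m, from 0 to 0.087, then the shift along the tool's x, y, z in m, then the turn, a rotation vector about the tool's x, y, z in degrees. A call has 1 to 12 rows; each row shifts and turns the commanded pose from where the row before left it, along the tool's axes as they then stand; what a row does not reach is not made up. A row lasts 1/8 s, in which the tool goes at most 62.5 mm and 10.7 degrees, less where a joint would pass 70% of its speed; a pose out of reach is approached as far as the arm can. A call is refused whole if a number of a shift passes 0.0625 or a number of a turn 10.7, either way. A call with a gripper value outside its range is refused whole. The fingers move at their own pace and stop on an object; FORCE is the grip in N (left out, the last holds). Time passes only in rows, so rows that do not move let the fingers close. It gives the time, the measured TCP pose, the force, the opening and the grip force at its end, in the units of the state.
- ctrl.get_state(): the state, without advancing time (a new reading comes with each control period).
- ctrl.get_image(name): name is "side" or "top"; returns (picture, depth): 480x640x3 uint8, blue, green, red; 480x640 float32, m along the optical axis (not along the pixel's ray), 0 where there is no reading.
- ctrl.camera_info(name): a dict with "intrinsics" (3x3 intrinsics, pixels), "D" ([k1, k2, p1, p2, k3] as OpenCV has them; the pictures are not rectified), "R" (3x3) and "t" (3): a world point X has camera coordinates R X + t. Camera axes: x right, y down, z forward; pixel columns grow to the right and rows downward; lengths in m; the calibration is good to about 2 mm. A picture is of the moment at which its call begins. camera_info takes no time and is no camera call.
- ctrl.close_job(): hands the job in; it is judged then, once.
The state is a dict: "time": time; "joint_positions": joint angles; "qd": joint speeds; "joint_torque": joint torques, N m; "position": TCP position; "tool_rot": TCP orientation; "ft_force": force on the tool from outside, world axes, zero at the start; "torque": the same for the moment, N m; "grip_width": opening from 0.0 (shut) to 1.0 (fully open); "grip_force": force on a finger pad.
Only numpy, scipy, OpenCV 4.12 (cv2) and the standard library are available. Lean on these libraries where they do the work, as an engineer would, in place of code of your own. Each camera call takes 0.05 s, during which the arm holds its last target. There are 200 camera calls.

### The job

The crack in the small wooden board has been filled and shaved flush: take the scraper block and sweep every shaving off the board onto the worktop (none may drop to the floor or into the sink, and no fingers on them), then stand the scraper back on the worktop. Then take the curing lamp from its dock and hold it upright on the board, turned in line with the dark filled crack so that its oblong foot encloses the filler all round, and press gently until the sprung foot is about half-way in, not down to its stop. Finish while holding it there, still gripped and pressed; leave the mug, pepper mill and tape roll where they are.

Things in the scene. Friction and masses are not known exactly. Their poses are not given: they have to be found in the camera images.
- board: square beech board, 182 x 190 x 14 mm, flat on a hidden 2 mm anti-slip mat (it cannot slide); its top is 16 mm above the worktop. Origin on the worktop under its centre, x and y along the 182 and 190 mm sides, z up. The worktop's front edge, nearest the robot, is at about x = 0.42; the open sink lies beyond x = 0.58 from about y = -0.12 to 0.30
- filler: the filled crack: oblong dark brown strip, 42 x 12 mm with rounded ends (hairlines run on to 30 mm from the middle), flush in the board's top, near the board's middle, in varying direction, partly hidden by shavings. Origin at its middle on the board's top, x along its length, z up
- filler_mid (a point): the middle of the filled crack, on the board's top; axes as filler
- chip_0: a dark brown shaving of hardened filler, about 18 x 14 x 6 mm, 10 g, lying loose on the board at the start; origin at the middle of its underside
- chip_1: a dark brown shaving of hardened filler, about 18 x 14 x 6 mm, 10 g, lying loose on the board at the start; origin at the middle of its underside
- chip_2: a dark brown shaving of hardened filler, about 18 x 14 x 6 mm, 10 g, lying loose on the board at the start; origin at the middle of its underside
- chip_3: a dark brown shaving of hardened filler, about 18 x 14 x 6 mm, 10 g, lying loose on the board at the start; origin at the middle of its underside
- chip_4: a dark brown shaving of hardened filler, about 18 x 14 x 6 mm, 10 g, lying loose on the board at the start; origin at the middle of its underside
- scraper: scraper block standing on the worktop: black rubber lip 34 x 110 x 5 mm, lowest, under a grey sole 40 (x) x 112 (y) mm up to 18 mm height, then a wooden grip rib 24 (x) x 86 (y) mm from 18 to 65 mm; 0.11 to 0.22 kg, loose. Origin at the centre of the underside, z up; grip the rib across its 24 mm at about 45 mm height; push along its x, either way
- dock: low black charging dock, 96 (x) x 70 (y) x 24 mm, fixed to the worktop, with a pocket 76 x 50 mm, 13 mm deep, where the lamp's foot stands loosely, its underside 11 mm above the worktop; draw the lamp straight up out of it. Origin at the centre of its underside, x along the long side
- lamp: cordless curing lamp, dark blue block upright in the dock, foot down, 0.17 to 0.24 kg: housing 66 (x) x 40 (y) mm, flat-sided from 40 to 104 mm height (orange button on top); below it the sprung foot. Origin at the centre of the foot's underside with the foot fully out, x along the 66 mm side, z up; grip across the 40 mm at 88 mm height, not lower. A half turn about z is the same
- lamp_foot (a joint): how far the lamp's sprung foot is pushed up into the lamp: 0 fully out, 0.012 m at its stop. It takes about 3.2 N to start moving, 5.6 N half-way, 8 N at the stop (0.4 N per mm)
- lamp_face (a point): centre of the underside of the sprung foot, which is a black rubber frame open below: 70 x 44 mm outside, 60 x 34 mm inside, 25 mm high; it moves with the foot
- mug: small striped white mug, 60 x 83 x 49 mm, loose bystander; origin under the middle
- pepper_mill: wooden pepper mill, 58 mm across, 170 mm tall, loose bystander behind the board; origin under the middle
- tape_roll: roll of beige tape lying flat, 98 mm across, 25 mm high, loose bystander; origin under the middle

How it is judged:
By the outcome, as a careful person would: the job done as asked, in the order asked, and still so for the second after the job is handed in, while the arm keeps its last pose, push and grip.
It also fails if it takes over 72 s, if anything falls off the work surface, if the arm or the gripper's body presses on something with over 40 N, if the wrist force passes 120 N, or if a joint passes its speed limit or range.

## Working session

There is one attempt and no reset: what is moved stays moved. The work goes in short steps, Python scripts to look and compute and a shell command to move; the robot and the scene stay as the last step left them, time stands still between calls to the robot, and variables do not carry over. Pictures are saved under pics/ and viewed, at most 10 in all, crops included, and the job is handed in when it is done.

```bash
mkdir -p pics; cat > h.py <<'E'
import numpy as np, cv2
from bench import ctrl
from scipy.spatial.transform import Rotation as R
def shot(name):
    im,d=ctrl.get_image(name); return im,d,ctrl.camera_info(name)
def ray(ci,px,z):
    "pixels Nx2 -> world points on plane z"
    p=np.asarray(px,float).reshape(-1,1,2)
    n=cv2.undistortPoints(p,np.array(ci["intrinsics"]),np.array(ci["D"])).reshape(-1,2)
    Rm=np.array(ci["R"]);t=np.array(ci["t"]).ravel()
    d=np.c_[n,np.ones(len(n))]@Rm; c=-Rm.T@t
    return c+d*((z-c[2])/d[:,2])[:,None]
def depthpts(ci,d,px):
    px=np.asarray(px); n=cv2.undistortPoints(px.astype(float).reshape(-1,1,2),np.array(ci["intrinsics"]),np.array(ci["D"])).reshape(-1,2)
    z=d[px[:,1],px[:,0]]; k=z>0
    return (np.c_[n,np.ones(len(n))]*z[:,None]-np.array(ci["t"]).ravel())[k]@np.array(ci["R"])
def proj(ci,X):
    return cv2.projectPoints(np.asarray(X,float).reshape(-1,1,3),cv2.Rodrigues(np.array(ci["R"]))[0],np.array(ci["t"]).ravel(),np.array(ci["intrinsics"]),np.array(ci["D"]))[0].reshape(-1,2)
E
python3 - <<'E'
from h import *
for n in("top","side"):
    im,d,ci=shot(n); cv2.imwrite(f"pics/{n}0.png",im); np.save(f"{n}0.npy",d)
    print(n,-np.array(ci["R"]).T@np.array(ci["t"]).ravel(),np.array(ci["R"]).round(3).tolist(),ci["D"])
s=ctrl.get_state();print(s)
E
```

```text
top [0.21621873 0.17678395 1.13435823] [[-0.18, -0.984, 0.01], [-0.915, 0.163, -0.368], [0.361, -0.076, -0.93]] [0.01054437 0.         0.         0.         0.        ]
side [0.56546226 0.77361174 1.11112516] [[-0.998, -0.064, 0.009], [-0.058, 0.833, -0.551], [0.028, -0.55, -0.835]] [0.03346029 0.         0.         0.         0.        ]
{'time': 0.1, 'joint_positions': array([-1.27790541,  0.32176341, -0.07005132,  1.45153634,  0.02259268,
        1.37081558, -0.05693082]), 'qd': array([ 0.00251465, -0.00267627,  0.00079355, -0.00146908, -0.00159023,
       -0.00083667,  0.0015087 ]), 'joint_torque': array([-3.56264773e-04, -4.92574489e+01, -4.06102845e-01, -3.13396525e+01,
       -6.42971951e-02,  3.94211628e-02,  5.22890139e-05]), 'position': array([0.17880405, 0.6244091 , 0.22156955]), 'tool_rot': array([-4.36543307e-01, -3.11096676e+00,  2.71813903e-03]), 'ft_force': array([-0.52056035,  0.7126418 , -0.73078438]), 'torque': array([-0.02866525, -0.01869793, -0.03896789]), 'grip_force': 0.0, 'grip_width': 1.0000241602979334}
```

View pics/top0.png

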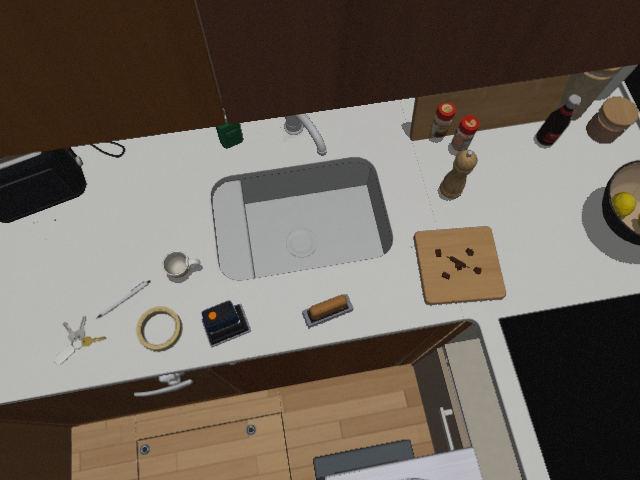

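View pics/side0.png

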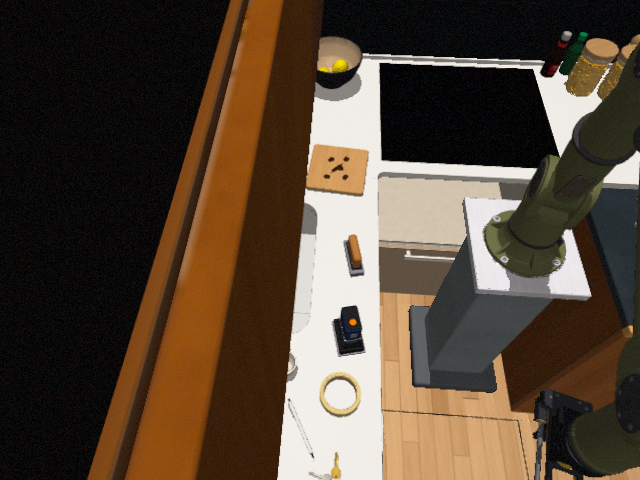

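Top view: board around (460,265) with dark chips and the filler; scraper at (328,310), lamp in its dock at (224,320), mug (177,264), tape roll (158,328), mill (457,175). The side view shows the same things, and the arm is parked at the lower right.

```bash
cat > m.py <<'E'
from h import *
im=cv2.imread("pics/top0.png");d=np.load("top0.npy");ci=ctrl.camera_info("top")
hsv=cv2.cvtColor(im,cv2.COLOR_BGR2HSV)
def region(m,x0,y0,x1,y1):
    o=np.zeros_like(m);o[y0:y1,x0:x1]=m[y0:y1,x0:x1];return o
def big(m):
    c,_=cv2.findContours(m,cv2.RETR_EXTERNAL,cv2.CHAIN_APPROX_NONE);return sorted(c,key=cv2.contourArea,reverse=True)
def rect(c,z):
    P=ray(ci,c.reshape(-1,2),z)[:,:2]; r=cv2.minAreaRect((P*1000).astype(np.float32)); return r
b=region(cv2.inRange(hsv,(8,60,90),(28,255,255)),405,215,515,315)
c=big(b)[0]; print("board",rect(c,.016))
hull=np.zeros_like(b);cv2.drawContours(hull,[cv2.convexHull(c)],-1,255,-1);hull=cv2.erode(hull,np.ones((7,7)))
dk=cv2.inRange(hsv[...,2],0,110)&hull
for k in big(dk):
    if cv2.contourArea(k)>2: print("dark",cv2.contourArea(k),rect(k,.019),k.reshape(-1,2).mean(0))
w=region(cv2.inRange(hsv,(5,90,50),(25,255,255)),295,285,360,335)
c=big(w)[0];print("rib",rect(c,.065),c.reshape(-1,2).min(0),c.reshape(-1,2).max(0))
P=depthpts(ci,d,np.argwhere(w)[:,::-1]);print("rib depth",P.min(0),P.max(0),np.median(P,0)); T=P[P[:,2]>.058];print("ribtop",len(T),cv2.minAreaRect((T[:,:2]*1000).astype(np.float32)))
ys,xs=np.mgrid[290:345,195:255];q=np.c_[xs.ravel(),ys.ravel()]
P=depthpts(ci,d,q)
T=P[(P[:,2]>.09)];print("lamptop",len(T),np.median(T[:,2]),T[:,2].max(),cv2.minAreaRect((T[:,:2]*1000).astype(np.float32)))
T=P[(P[:,2]>.018)&(P[:,2]<.030)];print("dock",len(T),cv2.minAreaRect((T[:,:2]*1000).astype(np.float32)))
ys,xs=np.mgrid[290:330,295:360];q=np.c_[xs.ravel(),ys.ravel()]
P=depthpts(ci,d,q);T=P[(P[:,2]>.01)&(P[:,2]<.024)];print("sole",len(T),cv2.minAreaRect((T[:,:2]*1000).astype(np.float32)))
v=im[222:312,405:515];cv2.imwrite("pics/bcrop.png",cv2.resize(v,None,fx=6,fy=6,interpolation=cv2.INTER_CUBIC))
cv2.imwrite("pics/lcrop.png",cv2.resize(im[285:345,190:360],None,fx=4.6,fy=4.6,interpolation=cv2.INTER_CUBIC))
E
python3 m.py
```

```text
board ((543.160888671875, -240.14344787597656), (188.36793518066406, 181.1449432373047), 84.64000701904297)
dark 98.0 ((544.96240234375, -233.22085571289062), (56.106964111328125, 25.705909729003906), 35.440643310546875) [457.42857143 262.85714286]
dark 39.0 ((566.7487182617188, -270.8832092285156), (19.206457138061523, 17.76653480529785), 64.43370819091797) [469.31818182 251.63636364]
dark 37.0 ((519.0282592773438, -276.6383361816406), (19.457239151000977, 14.870954513549805), 79.87252807617188) [477.36363636 270.09090909]
dark 35.0 ((519.4498901367188, -199.97503662109375), (19.223411560058594, 13.62328815460205), 50.97255325317383) [445.45454545 275.31818182]
dark 33.0 ((577.794921875, -197.65789794921875), (14.308216094970703, 17.824623107910156), 79.8836898803711) [437.86363636 252.5       ]
rib ((482.8523864746094, 88.96383666992188), (31.104618072509766, 86.6395492553711), 9.866766929626465) [309 295] [346 319]
rib depth [0.46934363 0.04651554 0.02134677] [0.50410296 0.1295894  0.07056636] [0.4832523  0.08920415 0.06358316]
ribtop 378 ((486.73388671875, 88.1607666015625), (22.33432960510254, 84.11441802978516), 11.663325309753418)
lamptop 667 0.11564651252432954 0.12268509743427813 ((496.4960632324219, 318.9221496582031), (40.500789642333984, 66.10883331298828), 12.998674392700195)
dock 299 ((497.0632629394531, 320.1441345214844), (62.526954650878906, 88.23704528808594), 13.358325004577637)
sole 353 ((487.8403625488281, 87.6709976196289), (40.125946044921875, 111.82777404785156), 11.554442405700684)
```

View pics/bcrop.png

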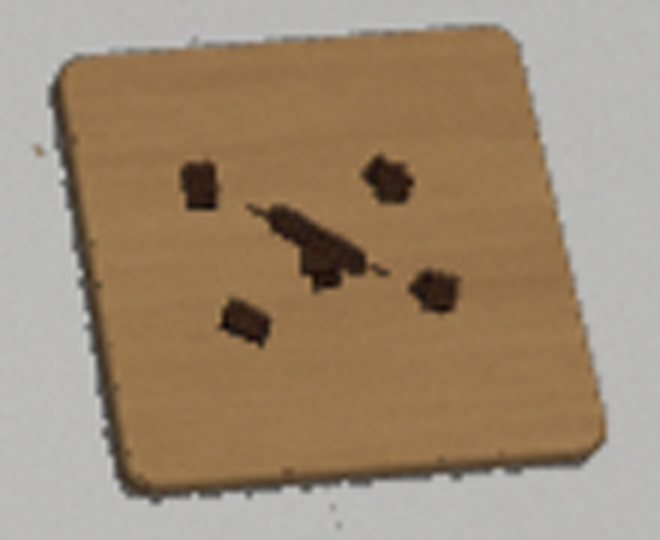

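View pics/lcrop.png

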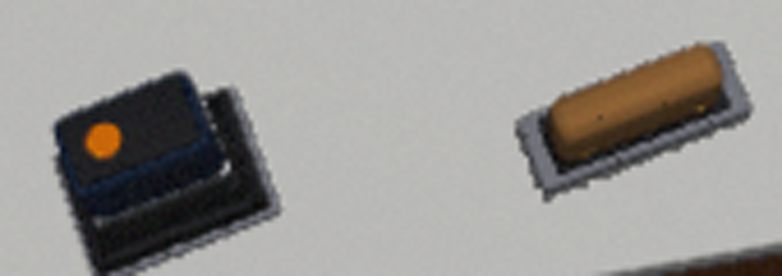

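The board crop shows the filler slanting through (318,240) with one chip on its lower edge, plus four chips around it. The second crop shows the lamp (button at (103,140)) square in its dock, and the scraper. The sizes agree with those given. I'll sweep towards -y, where there is free worktop and no sink.

```bash
cat >> h.py <<'E'
def plan(x,y,z,yaw):
    "yaw deg of tool y axis (half turn equal): print turn about tool z, and shift in present tool axes / after the turn"
    s=ctrl.get_state();p=s["position"];r=R.from_rotvec(s["tool_rot"]);M=r.as_matrix()
    cy=np.degrees(np.arctan2(M[1,1],M[0,1])); dy=(yaw-cy+90)%180-90
    M2=R.from_rotvec([0,0,np.radians(dy)]).as_matrix()@np.array(M)
    D=np.array([x,y,z])-p
    print("pos",p.round(4),"tooly yaw",cy.round(2),"tilt",M[:,2].round(3),"q7",s["joint_positions"][6].round(3),"f",s["ft_force"].round(2),"w",round(s["grip_width"]*87,1),"gf",s["grip_force"],"t",s["time"])
    print("shift now-axes mm",(M.T@D*1000).round(1)," turn tool z deg",round(-dy,2)," shift after turn mm",(M2.T@D*1000).round(1))
E
python3 - <<'E'
from h import *
ci=ctrl.camera_info("top")
plan(.4872,.088,.026,11.6)
print(ray(ci,[[453,193]],.01), ray(ci,[[465,158]],.165))
print("filler ends approx",ray(ci,[[446.3,256.2],[469.7,267.3]],.016))
print("chip span px",ray(ci,[[505,265]],0),"right free",ray(ci,[[600,230]],0))
d=np.load("top0.npy");ys,xs=np.mgrid[140:205,435:485]
P=depthpts(ci,d,np.c_[xs.ravel(),ys.ravel()]);P=P[(P[:,2]>.03)&(P[:,0]<.80)]
for a in(.03,.08,.13):
  T=P[(P[:,2]>a)&(P[:,2]<a+.05)];print(a,len(T),T.min(0),T.max(0))
E
```

```text
pos [0.1788 0.6244 0.2216] tooly yaw 74.02 tilt [-0.    -0.002 -1.   ] q7 -0.057 f [-0.52  0.71 -0.73] w 87.0 gf 0.0 t 0.1
shift now-axes mm [-444.1 -430.5  196.4]  turn tool z deg 62.42  shift after turn mm [-587.4  194.6  195.3]
[[ 0.72912006 -0.28102705  0.01      ]] [[ 0.73848825 -0.26882562  0.165     ]]
filler ends approx [[ 0.56612668 -0.2157393   0.016     ]
 [ 0.52938971 -0.26254594  0.016     ]]
chip span px [[ 0.52457982 -0.35405273  0.        ]] right free [[ 0.57109285 -0.61401654  0.        ]]
0.03 306 [ 0.71869678 -0.30166485  0.03007143] [ 0.76892273 -0.25406684  0.07959897]
0.08 182 [ 0.72283042 -0.29858348  0.08009226] [ 0.76029169 -0.25636797  0.12981474]
0.13 372 [ 0.72310941 -0.30152982  0.13042043] [ 0.76942419 -0.25607447  0.17478119]
```

```bash
python3 -m handwheel '[[0.087,-0.040,-0.039,0,0,0,0],[0.087,-0.040,-0.039,0,0,0,0],[0.087,-0.040,-0.039,0,0,0,0],[0.087,-0.040,-0.039,0,0,0,0],[0.087,-0.040,-0.039,0,0,0,0],[0.087,-0.040,-0.039,0,0,0,0],[0.087,-0.040,-0.039,0,0,0,0],[0.087,-0.040,-0.039,0,0,0,0],[0.087,-0.040,-0.039,0,0,0,0],[0.087,-0.040,-0.039,0,0,0,0],[0.087,-0.040,-0.039,0,0,0,0]]' 20
python3 -m handwheel '[[0.087,0,0,0,0,0,10.4],[0.087,0,0,0,0,0,10.4],[0.087,0,0,0,0,0,10.4],[0.087,0,0,0,0,0,10.4],[0.087,0,0,0,0,0,10.4],[0.087,0,0,0,0,0,10.4],[0.087,0,0,0,0,0,0]]' 20
python3 -c "
from h import *
plan(.4872,.088,.026,11.6)"
```

```text
time: 1.48
position: [0.4843, 0.0897, 0.2224]
tool_rot: [0.436, 3.111, 0.001]
ft_force: [0.7, 1.0, -0.5]
grip_width: 1.001
grip_force: 0.0
time: 2.35
position: [0.4836, 0.0913, 0.2222]
tool_rot: [-1.982, -2.437, 0.001]
ft_force: [1.0, -0.4, -0.2]
grip_width: 1.0
grip_force: 0.0
pos [0.4836 0.0913 0.2222] tooly yaw 11.74 tilt [-0.001 -0.    -1.   ] q7 -0.044 f [ 1.03 -0.42 -0.17] w 87.0 gf 0.0 t 2.35
shift now-axes mm [ -4.    3.  196.2]  turn tool z deg 0.14  shift after turn mm [ -4.    3.  196.2]
```

```bash
python3 -m handwheel '[[0.087,-0.004,0.003,0.05,0,0,0],[0.087,0,0,0.05,0,0,0],[0.087,0,0,0.05,0,0,0],[0.087,0,0,0.026,0,0,0],[0.087,0,0,0.020,0,0,0],[0.087,0,0,0,0,0,0],[0.0,0,0,0,0,0,0],[0.0,0,0,0,0,0,0],[0.0,0,0,0,0,0,0],[0.0,0,0,0,0,0,0],[0.0,0,0,0,0,0,0],[0.0,0,0,0,0,0,0]]' 25
python3 -c "
from h import *
plan(.553,-.155,.026,84.64)"
```

```text
time: 3.85
position: [0.4876, 0.0881, 0.0266]
tool_rot: [1.985, 2.435, 0.0]
ft_force: [0.3, 0.1, -0.5]
grip_width: 0.399
grip_force: 0.0
pos [0.4876 0.0881 0.0266] tooly yaw 11.63 tilt [ 0.  0. -1.] q7 0.065 f [ 0.28  0.11 -0.52] w 34.7 gf 0.0 t 3.85
shift now-axes mm [-251.3   15.     0.6]  turn tool z deg -73.01  shift after turn mm [ -87.8 -235.9    0.6]
```

```bash
python3 -m handwheel '[[0,0,0,0,0,0,0],[0,0,0,0,0,0,0],[0,0,0,0,0,0,0],[0,0,0,0,0,0,0],[0,0,0,-0.02,0,0,0],[0,0,0,-0.04,0,0,0],[0,0,0,-0.03,0,0,0],[0,0,0,0,0,0,0]]' 25
python3 -c "
from h import *
plan(.553,-.155,.0446,84.64)"
```

```text
time: 4.85
position: [0.4892, 0.0885, 0.1185]
tool_rot: [1.984, 2.433, 0.007]
ft_force: [0.1, 0.0, -1.3]
grip_width: 0.273
grip_force: 25.0
pos [0.4892 0.0885 0.1185] tooly yaw 11.63 tilt [ 0.004  0.002 -1.   ] q7 0.005 f [ 0.12  0.01 -1.31] w 23.8 gf 24.995518043870106 t 4.85
shift now-axes mm [-251.5   13.1   73.7]  turn tool z deg -73.01  shift after turn mm [ -86.3 -236.8   72.8]
```

```bash
python3 -m handwheel '[[0,-0.050,0.0026,0,0,0,0],[0,-0.050,0.0026,0,0,0,0],[0,-0.050,0.0026,0,0,0,0],[0,-0.050,0.0026,0,0,0,0],[0,-0.050,0.0026,0,0,0,0],[0,0,0,0,0,0,-10.4],[0,0,0,0,0,0,-10.4],[0,0,0,0,0,0,-10.4],[0,0,0,0,0,0,-10.4],[0,0,0,0,0,0,-10.4],[0,0,0,0,0,0,-10.4],[0,0,0,0,0,0,-10.6]]'
python3 -m handwheel '[[0,0,0,0,0,0,0],[0,0,0,0,0,0,0]]'
python3 -c "
from h import *
plan(.553,-.155,.0446,84.64)"
```

```text
time: 6.35
position: [0.5494, -0.1539, 0.1144]
tool_rot: [-0.138, -3.135, -0.0]
ft_force: [0.2, 0.4, -2.2]
grip_width: 0.273
grip_force: 25.0
time: 6.6
position: [0.5501, -0.1541, 0.1155]
tool_rot: [-0.152, -3.136, -0.0]
ft_force: [-0.5, -0.0, -0.2]
grip_width: 0.271
grip_force: 25.0
pos [ 0.5501 -0.1541  0.1155] tooly yaw 84.44 tilt [-0.002  0.    -1.   ] q7 1.802 f [-0.47 -0.02 -0.25] w 23.6 gf 24.99548704479821 t 6.6
shift now-axes mm [-3.1 -0.6 70.9]  turn tool z deg -0.2  shift after turn mm [-3.1 -0.7 70.9]
```

```bash
python3 -m handwheel '[[0,-0.003,-0.001,0.03,0,0,0],[0,0,0,0.025,0,0,0],[0,0,0,0.012,0,0,0],[0,0,0,0.003,0,0,0],[0,0,0,0,0,0,0],[0,0,0,0,0,0,0]]'
python3 - <<'E'
from h import *
plan(.553,-.155,.0440,84.64)
im,d,ci=shot("top");cv2.imwrite("pics/a.png",cv2.resize(im[200:340,380:540],None,fx=4,fy=4,interpolation=cv2.INTER_CUBIC))
E
```

```text
time: 7.35
position: [0.5544, -0.1556, 0.0476]
tool_rot: [0.148, 3.136, -0.0]
ft_force: [0.1, -0.8, -1.0]
grip_width: 0.271
grip_force: 25.0
pos [ 0.5544 -0.1556  0.0476] tooly yaw 84.61 tilt [ 0.002 -0.    -1.   ] q7 1.843 f [ 0.14 -0.82 -1.  ] w 23.6 gf 24.995495119364932 t 7.35
shift now-axes mm [1.5 0.5 3.6]  turn tool z deg -0.03  shift after turn mm [1.5 0.5 3.6]
```

View pics/a.png

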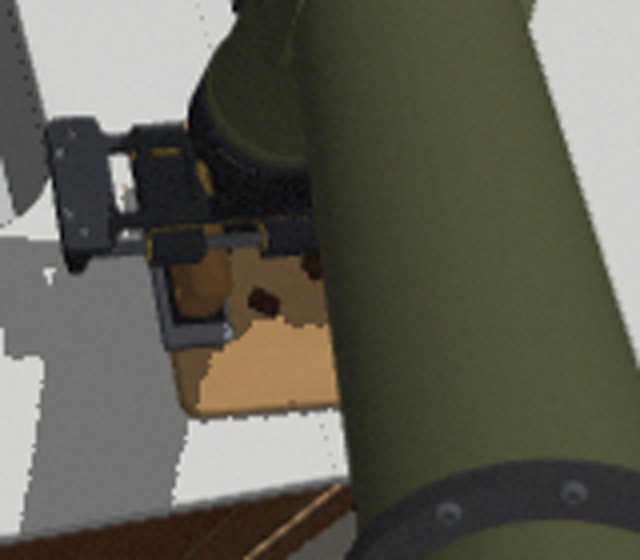

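The scraper sits at the board's left edge with the first chip just ahead of it at (263,300). Lower it the rest.

```bash
python3 -m handwheel '[[0,0,0,0.0025,0,0,0],[0,0,0,0.001,0,0,0],[0,0,0,0,0,0,0],[0,0,0,0,0,0,0]]'
python3 -m handwheel '[[0,0,0,0.0008,0,0,0],[0,0,0,0,0,0,0]]'
```

```text
time: 7.9
position: [0.5536, -0.1554, 0.0431]
tool_rot: [-0.147, -3.138, -0.0]
ft_force: [0.0, 0.3, -1.6]
grip_width: 0.273
grip_force: 25.0
time: 8.15
position: [0.5538, -0.1555, 0.0426]
tool_rot: [0.147, 3.138, 0.0]
ft_force: [-1.2, 0.0, 1.9]
grip_width: 0.276
grip_force: 25.0
```

```bash
python3 -m handwheel '[[0,0,-0.005,0,0,0,0],[0,0,-0.012,0,0,0,0],[0,0,-0.015,0,0,0,0],[0,0,-0.015,0,0,0,0],[0,0,-0.015,0,0,0,0],[0,0,-0.015,0,0,0,0],[0,0,-0.015,0,0,0,0]]'
python3 -m handwheel '[[0,0,-0.015,0,0,0,0],[0,0,-0.015,0,0,0,0],[0,0,-0.015,0,0,0,0],[0,0,-0.015,0,0,0,0],[0,0,-0.015,0,0,0,0],[0,0,-0.015,0,0,0,0],[0,0,-0.012,0,0,0,0],[0,0,-0.006,0,0,0,0],[0,0,0,0,0,0,0],[0,0,0,0,0,0,0]]'
```

```text
time: 9.02
position: [0.5453, -0.2476, 0.0426]
tool_rot: [0.147, 3.138, 0.001]
ft_force: [0.3, 3.7, 5.8]
grip_width: 0.269
grip_force: 25.0
time: 10.28
position: [0.5342, -0.3545, 0.0415]
tool_rot: [-0.147, -3.137, -0.0]
ft_force: [0.0, 0.9, -1.9]
grip_width: 0.273
grip_force: 25.0
```

```bash
python3 -m handwheel '[[0,0,0,-0.03,0,0,0],[0,0,0,-0.05,0,0,0],[0,0,0.055,0,0,0,0],[0,0,0.055,0,0,0,0],[0,0,0.055,0,0,0,0],[0,0,0.055,0,0,0,0],[0,0,0.055,0,0,0,0],[0,0,0.055,0,0,0,0],[0,0,0.055,0,0,0,0],[0,0,0,0,0,0,0]]'
python3 - <<'E'
from h import *
im,d,ci=shot("top");cv2.imwrite("pics/b_full.png",im);cv2.imwrite("pics/b.png",cv2.resize(im[200:330,400:560],None,fx=4.5,fy=4.5,interpolation=cv2.INTER_CUBIC))
plan(.4878,.0885,.028,11.6)
E
```

```text
time: 11.52
position: [0.5706, 0.0361, 0.1218]
tool_rot: [-0.131, -3.138, -0.004]
ft_force: [0.3, -1.1, -2.2]
grip_width: 0.273
grip_force: 25.0
pos [0.5706 0.032  0.1219] tooly yaw 84.98 tilt [-0.001  0.    -1.   ] q7 1.452 f [ 0.1  -1.51 -1.2 ] w 23.6 gf 24.995408565737307 t 11.575
shift now-axes mm [87.3 49.  93.9]  turn tool z deg 73.38  shift after turn mm [ 71.9 -69.7  93.9]
```

View pics/b.png

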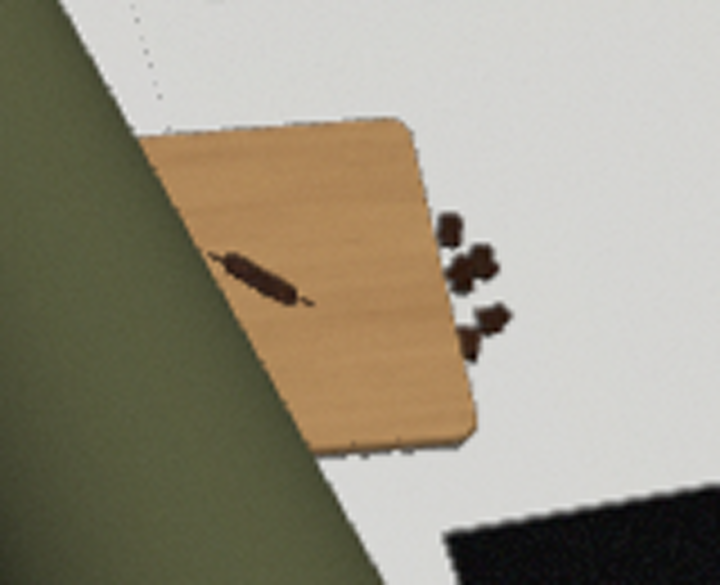

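All five chips lie on the worktop to the right of the board (450-495, 230-345). The filler is clear, its middle at about (260,278). Next, stand the scraper back.

```bash
python3 -m handwheel '[[0,0.044,0.0245,0,0,0,0],[0,0.043,0.0245,0,0,0,0],[0,0,0,0,0,0,10.5],[0,0,0,0,0,0,10.5],[0,0,0,0,0,0,10.5],[0,0,0,0,0,0,10.5],[0,0,0,0,0,0,10.5],[0,0,0,0,0,0,10.5],[0,0,0,0,0,0,10.4],[0,0,0,0.03,0,0,0],[0,0,0,0.03,0,0,0],[0,0,0,0,0,0,0]]'
python3 -m handwheel '[[0,0,0,0,0,0,0]]'
python3 - <<'E'
from h import *
plan(.4878,.0885,.028,11.6)
im,d,ci=shot("top");cv2.imwrite("pics/b2_full.png",im)
g=cv2.resize(im,None,fx=1,fy=1)
hsv=cv2.cvtColor(im,cv2.COLOR_BGR2HSV)
m=np.zeros((480,640),np.uint8);m[235:295,425:490]=cv2.inRange(hsv[...,2],0,95)[235:295,425:490]
c=sorted(cv2.findContours(m,cv2.RETR_EXTERNAL,cv2.CHAIN_APPROX_NONE)[0],key=cv2.contourArea,reverse=True)
for k in c[:3]:
    P=ray(ci,k.reshape(-1,2),.016)[:,:2]*1000
    print(cv2.contourArea(k),cv2.minAreaRect(P.astype(np.float32)))
px=np.argwhere(m)[:,::-1];P=ray(ci,px,.016)[:,:2];mu=P.mean(0);w,v=np.linalg.eigh(np.cov(P.T));print(len(px),mu,np.degrees(np.arctan2(v[1,1],v[0,1])),4*np.sqrt(w))
E
```

```text
time: 13.08
position: [0.4867, 0.0836, 0.0602]
tool_rot: [-1.994, -2.424, 0.008]
ft_force: [-0.3, -0.4, -1.3]
grip_width: 0.275
grip_force: 25.0
time: 13.2
position: [0.4897, 0.085, 0.0632]
tool_rot: [1.994, 2.426, 0.001]
ft_force: [-0.3, -0.5, -1.7]
grip_width: 0.275
grip_force: 25.0
pos [0.4897 0.085  0.0632] tooly yaw 11.16 tilt [ 0.001  0.    -1.   ] q7 0.02 f [-0.28 -0.48 -1.66] w 23.9 gf 24.995543472468853 t 13.2
shift now-axes mm [ 3.8 -1.2 35.2]  turn tool z deg -0.44  shift after turn mm [ 3.9 -1.2 35.2]
65.0 ((549.5761108398438, -235.9021759033203), (47.25159454345703, 12.490215301513672), 45.48637008666992)
0.0 ((532.230712890625, -258.0028076171875), (3.248835563659668, 0.0), -150.39503479003906)
88 [ 0.54821152 -0.23750177] 47.60419282727311 [0.01356071 0.05180747]
```

```bash
python3 -m handwheel '[[0,0.003,0,0.02,0,0,0],[0,0,0,0.011,0,0,0],[0,0,0,0.003,0,0,0],[0,0,0,0,0,0,0],[0,0,0,0,0,0,0]]'
python3 -m handwheel '[[0,0,0,0.001,0,0,0],[0,0,0,0,0,0,0]]'
```

```text
time: 13.88
position: [0.4889, 0.0887, 0.0289]
tool_rot: [1.993, 2.427, 0.002]
ft_force: [0.1, 0.5, -0.7]
grip_width: 0.274
grip_force: 25.0
time: 14.12
position: [0.4884, 0.0886, 0.0274]
tool_rot: [1.994, 2.428, 0.0]
ft_force: [-0.0, 0.4, -1.3]
grip_width: 0.274
grip_force: 25.0
```

```bash
python3 -m handwheel '[[0,0,0,0.001,0,0,0],[0,0,0,0,0,0,0],[0,0,0,0,0,0,0]]'
python3 -m handwheel '[[0.087,0,0,0,0,0,0],[0.087,0,0,0,0,0,0],[0.087,0,0,0,0,0,0],[0.087,0,0,0,0,0,0],[0.087,0,0,0,0,0,0],[0.087,0,0,-0.04,0,0,0],[0.087,0,0,-0.06,0,0,0],[0.087,0,0,-0.06,0,0,0],[0.087,0,0,0,0,0,0]]'
python3 -c "
from h import *
plan(.4968,.3195,.080,13.1)"
```

```text
time: 14.5
position: [0.4885, 0.0887, 0.0265]
tool_rot: [1.993, 2.428, 0.001]
ft_force: [-0.7, 0.2, 2.3]
grip_width: 0.275
grip_force: 25.0
time: 15.62
position: [0.4918, 0.0894, 0.1917]
tool_rot: [1.99, 2.424, 0.015]
ft_force: [0.6, -0.5, -0.2]
grip_width: 0.995
grip_force: 0.0
pos [0.4918 0.0894 0.1917] tooly yaw 11.22 tilt [ 0.01   0.004 -1.   ] q7 -0.033 f [ 0.59 -0.55 -0.22] w 86.6 gf 0.0 t 15.625
shift now-axes mm [224.5  48.5 112.6]  turn tool z deg -1.88  shift after turn mm [222.8  55.8 112.7]
```

```bash
python3 -m handwheel '[[0.087,0,0,0,0,0,-1.9],[0.087,0.0557,0.014,0,0,0,0],[0.087,0.0557,0.014,0,0,0,0],[0.087,0.0557,0.014,0,0,0,0],[0.087,0.0557,0.014,0,0,0,0],[0.087,0,0,0,0,0,0],[0.087,0,0,0,0,0,0]]'
python3 - <<'E'
from h import *
plan(.4968,.3195,.080,13.1)
im,d,ci=shot("top")
hsv=cv2.cvtColor(im,cv2.COLOR_BGR2HSV)
P=np.argwhere(cv2.inRange(hsv,(0,0,0),(1,1,1)));
# filler again, dark-weighted, both ways
o=cv2.imread("pics/b2_full.png");
for nm,I in(("now",im),("b2",o)):
    g=cv2.cvtColor(I,cv2.COLOR_BGR2GRAY).astype(float);s=g[235:290,425:490]
    w=np.clip(105-s,0,50);ys,xs=np.nonzero(w>8)
    X=ray(ci,np.c_[xs+425,ys+235],.016)[:,:2];W=w[ys,xs];mu=np.average(X,axis=0,weights=W);ev,v=np.linalg.eigh(np.cov(X.T,aweights=W))
    print(nm,len(W),np.median(s),mu.round(4),(np.degrees(np.arctan2(v[1,1],v[0,1]))%180).round(2),(4*np.sqrt(ev)).round(4))
cv2.imwrite("pics/c_full.png",im)
im,d,ci=shot("side");cv2.imwrite("pics/c_side.png",im)
s=im[150:190,310:368];g=cv2.cvtColor(s,cv2.COLOR_BGR2GRAY).astype(float);w=np.clip(np.median(g)*.75-g,0,50);w[:, :8]=0
n,l,st,_=cv2.connectedComponentsWithStats((w>5).astype(np.uint8))
for k in range(1,n):
    if st[k,4]>8:
        ys,xs=np.nonzero(l==k);X=ray(ci,np.c_[xs+310,ys+150],.016)[:,:2];W=w[ys,xs];ev,v=np.linalg.eigh(np.cov(X.T,aweights=W))
        print("side",st[k].tolist(),np.average(X,axis=0,weights=W).round(4),(np.degrees(np.arctan2(v[1,1],v[0,1]))%180).round(2),(4*np.sqrt(ev)).round(4))
E
```

```text
time: 16.5
position: [0.4916, 0.317, 0.1841]
tool_rot: [-1.952, -2.461, 0.007]
ft_force: [0.2, -0.4, -0.4]
grip_width: 1.0
grip_force: 0.0
pos [0.4916 0.317  0.1841] tooly yaw 13.16 tilt [-0.003 -0.003 -1.   ] q7 -0.358 f [ 0.19 -0.44 -0.42] w 87.0 gf 0.0 t 16.5
shift now-axes mm [  1.5   6.  104.1]  turn tool z deg 0.06  shift after turn mm [  1.5   6.  104.1]
now 98 134.0 [ 0.5483 -0.2377] 47.58 [0.0136 0.0522]
b2 98 134.0 [ 0.5483 -0.2377] 47.67 [0.0136 0.0524]
side [29, 10, 29, 30, 568] [ 0.4882 -0.1897] 55.24 [0.0712 0.1267]
side [22, 14, 10, 8, 39] [ 0.5454 -0.2375] 46.77 [0.0132 0.0472]
```

```bash
python3 -m handwheel '[[0.087,0.0015,0.006,0.04,0,0,0],[0.087,0,0,0.04,0,0,0],[0.087,0,0,0.017,0,0,0],[0.087,0,0,0.006,0,0,0],[0.087,0,0,0,0,0,0],[0.087,0,0,0,0,0,0]]'
python3 -c "
from h import *
plan(.4968,.3195,.080,13.1)"
```

```text
time: 17.35
position: [0.4987, 0.3217, 0.0849]
tool_rot: [1.953, 2.46, 0.004]
ft_force: [-0.2, -0.2, 0.4]
grip_width: 0.998
grip_force: 0.0
pos [0.4987 0.3217 0.0849] tooly yaw 13.13 tilt [ 0.002  0.002 -1.   ] q7 -0.342 f [-0.24 -0.2   0.43] w 86.8 gf 0.0 t 17.35
shift now-axes mm [-1.8 -2.4  4.9]  turn tool z deg 0.03  shift after turn mm [-1.8 -2.4  4.9]
```

```bash
python3 -m handwheel '[[0.087,-0.002,-0.002,0.004,0,0,0],[0.087,0,0,0,0,0,0],[0,0,0,0,0,0,0],[0,0,0,0,0,0,0],[0,0,0,0,0,0,0],[0,0,0,0,0,0,0],[0,0,0,0,0,0,0],[0,0,0,0,0,0,0],[0,0,0,0,0,0,0],[0,0,0,0,0,0,0]]' 30
python3 -c "
from h import *
plan(.547,-.2376,.20,-42.6)"
```

```text
time: 18.6
position: [0.4964, 0.3188, 0.0793]
tool_rot: [1.953, 2.461, 0.001]
ft_force: [0.4, 0.8, 0.2]
grip_width: 0.457
grip_force: 29.9
pos [0.4964 0.3188 0.0793] tooly yaw 13.12 tilt [ 0.  0. -1.] q7 -0.34 f [0.41 0.83 0.25] w 39.7 gf 29.91263401294418 t 18.6
shift now-axes mm [-553.3  -77.  -120.8]  turn tool z deg 55.72  shift after turn mm [-375.3  413.9 -120.6]
```

```bash
python3 -m handwheel '[[0.06,0,0,0,0,0,0],[0.06,0,0,0,0,0,0],[0.06,0,0,-0.0025,0,0,0],[0.06,0,0,0,0,0,0],[0,0,0,0,0,0,0],[0,0,0,0,0,0,0],[0,0,0,0,0,0,0],[0,0,0,0,0,0,0],[0,0,0,0,0,0,0]]' 30
python3 -m handwheel '[[0,0,0,-0.015,0,0,0],[0,0,0,-0.03,0,0,0],[0,0,0,-0.05,0,0,0],[0,0,0,-0.026,0,0,0],[0,0,0,0,0,0,0],[0,0,0,0,0,0,0]]'
python3 -c "
from h import *
plan(.547,-.2376,.20,-42.6)"
```

```text
time: 19.73
position: [0.4964, 0.3188, 0.0818]
tool_rot: [1.953, 2.461, 0.0]
ft_force: [0.8, 0.3, -1.0]
grip_width: 0.459
grip_force: 29.9
time: 20.48
position: [0.4954, 0.3182, 0.2015]
tool_rot: [-1.952, -2.46, 0.003]
ft_force: [-0.4, 0.9, -2.3]
grip_width: 0.455
grip_force: 29.9
pos [0.4954 0.3182 0.2015] tooly yaw 13.13 tilt [-0.002 -0.001 -1.   ] q7 -0.356 f [-0.39  0.88 -2.29] w 39.6 gf 29.932103578175884 t 20.475
shift now-axes mm [-553.   -76.     2.1]  turn tool z deg 55.73  shift after turn mm [-374.3  414.2    0.9]
```

```bash
python3 -m handwheel '[[0,-0.0503,-0.0069,0,0,0,0],[0,-0.0503,-0.0069,0,0,0,0],[0,-0.0503,-0.0069,0,0,0,0],[0,-0.0503,-0.0069,0,0,0,0],[0,-0.0503,-0.0069,0,0,0,0],[0,-0.0503,-0.0069,0,0,0,0],[0,-0.0503,-0.0069,0,0,0,0],[0,-0.0503,-0.0069,0,0,0,0],[0,-0.0503,-0.0069,0,0,0,0],[0,-0.0503,-0.0069,0,0,0,0],[0,-0.05,-0.007,0,0,0,0]]'
python3 -m handwheel '[[0,0,0,0,0,0,9.3],[0,0,0,0,0,0,9.3],[0,0,0,0,0,0,9.3],[0,0,0,0,0,0,9.3],[0,0,0,0,0,0,9.3],[0,0,0,0,0,0,9.3],[0,0,0,0,0,0,0],[0,0,0,0,0,0,0]]'
python3 -c "
from h import *
plan(.547,-.2376,.0868,-42.6)"
```

```text
time: 21.85
position: [0.5468, -0.238, 0.2007]
tool_rot: [-1.951, -2.459, 0.002]
ft_force: [-0.2, 0.5, -2.9]
grip_width: 0.458
grip_force: 29.9
time: 22.85
position: [0.5473, -0.2368, 0.2017]
tool_rot: [-2.875, -1.265, 0.002]
ft_force: [-0.1, -0.0, -2.0]
grip_width: 0.455
grip_force: 29.9
pos [ 0.5473 -0.2368  0.2017] tooly yaw -42.51 tilt [-0.002  0.    -1.   ] q7 -0.228 f [-0.15 -0.01 -2.01] w 39.6 gf 29.93219668060192 t 22.85
shift now-axes mm [ -0.8   0.5 114.9]  turn tool z deg 0.09  shift after turn mm [ -0.8   0.5 114.9]
```

Go down to just above the board and check from both cameras before touching.

```bash
python3 -m handwheel '[[0,-0.0008,0.0005,0.03,0,0,0],[0,0,0,0.045,0,0,0],[0,0,0,0.025,0,0,0],[0,0,0,0.004,0,0,0],[0,0,0,0,0,0,0],[0,0,0,0,0,0,0],[0,0,0,0,0,0,0]]'
python3 - <<'E'
from h import *
plan(.547,-.2376,.0868,-42.6)
a=shot("top");b=shot("side")
A=cv2.resize(a[0][190:310,400:520],None,fx=3.3,fy=3.3,interpolation=cv2.INTER_CUBIC);B=cv2.resize(b[0][110:230,280:400],None,fx=3.3,fy=3.3,interpolation=cv2.INTER_CUBIC)
cv2.imwrite("pics/d.png",np.hstack([A,B]))
E
```

```text
time: 23.72
position: [0.5484, -0.2382, 0.0999]
tool_rot: [2.876, 1.261, 0.003]
ft_force: [-0.6, 0.5, -1.8]
grip_width: 0.454
grip_force: 29.9
pos [ 0.5484 -0.2382  0.0999] tooly yaw -42.66 tilt [ 0.002 -0.    -1.   ] q7 -0.173 f [-0.56  0.47 -1.81] w 39.5 gf 29.932120177836623 t 23.725
shift now-axes mm [-0.5 -1.5 13.1]  turn tool z deg -0.06  shift after turn mm [-0.5 -1.5 13.1]
```

View pics/d.png

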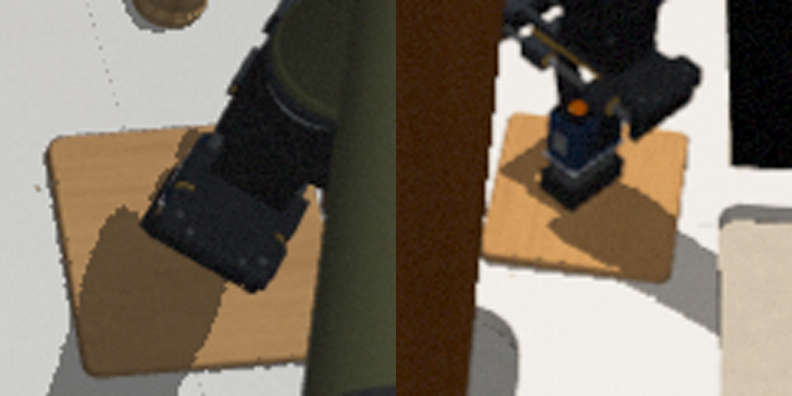

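The lamp stands upright over the filler, its foot at about (583,178) in the right-hand side view, in line with the crack. Now press in small steps.

```bash
python3 -m handwheel '[[0,0,-0.001,0.007,0,0,0],[0,0,0,0.004,0,0,0],[0,0,0,0.001,0,0,0],[0,0,0,0,0,0,0],[0,0,0,0,0,0,0]]'
python3 -m handwheel '[[0,0,0,0.002,0,0,0],[0,0,0,0.001,0,0,0],[0,0,0,0,0,0,0],[0,0,0,0,0,0,0],[0,0,0,0,0,0,0]]'
```

```text
time: 24.45
position: [0.5469, -0.2373, 0.0868]
tool_rot: [-2.877, -1.261, -0.0]
ft_force: [-0.1, 1.8, 0.2]
grip_width: 0.461
grip_force: 29.9
time: 25.08
position: [0.547, -0.2373, 0.0838]
tool_rot: [-2.877, -1.261, -0.0]
ft_force: [-0.9, 0.6, 2.7]
grip_width: 0.458
grip_force: 29.9
```

```bash
python3 -m handwheel '[[0,0,0,0.002,0,0,0],[0,0,0,0.001,0,0,0],[0,0,0,0,0,0,0],[0,0,0,0,0,0,0],[0,0,0,0,0,0,0],[0,0,0,0,0,0,0]]'
python3 - <<'E'
from h import *
F=[];Z=[]
a=shot("top")
for i in range(8):
    shot("side") if i<7 else None
    s=ctrl.get_state();F.append(s["ft_force"][2]);Z.append(s["position"][2])
b=shot("side")
print(np.mean(F),np.std(F),np.mean(Z));plan(.547,-.2376,.0808,-42.6)
im,d,ci=b
# lamp top height by depth near orange button
h=cv2.cvtColor(im,cv2.COLOR_BGR2HSV);m=cv2.inRange(h,(5,150,120),(20,255,255));m[:,:310]=0;m[:120]=0;m[175:]=0;m[:,360:]=0
# filtered to button
P=depthpts(ci,d,np.argwhere(m)[:,::-1]);P=P[P[:,2]>.08];print("button",len(P),np.median(P,0) if len(P) else None)
I=np.hstack([cv2.resize(im[110:230,280:400],None,fx=3.3,fy=3.3,interpolation=cv2.INTER_CUBIC),cv2.resize(a[0][180:330,400:550],(396,396),interpolation=cv2.INTER_CUBIC)]);cv2.imwrite("pics/e.png",I)
E
```

```text
time: 25.82
position: [0.547, -0.2373, 0.0808]
tool_rot: [2.877, 1.261, 0.0]
ft_force: [-1.3, 1.4, 2.9]
grip_width: 0.459
grip_force: 29.9
3.4753052565382445 0.514417991633207 0.08079396868222022
pos [ 0.547  -0.2373  0.0808] tooly yaw -42.67 tilt [ 0.  0. -1.] q7 -0.163 f [-1.08  0.59  3.78] w 39.9 gf 29.903181380359456 t 26.275
shift now-axes mm [-0.2  0.2 -0. ]  turn tool z deg -0.07  shift after turn mm [-0.2  0.2 -0. ]
button 10 [ 0.55468133 -0.22731209  0.11603861]
```

View pics/e.png

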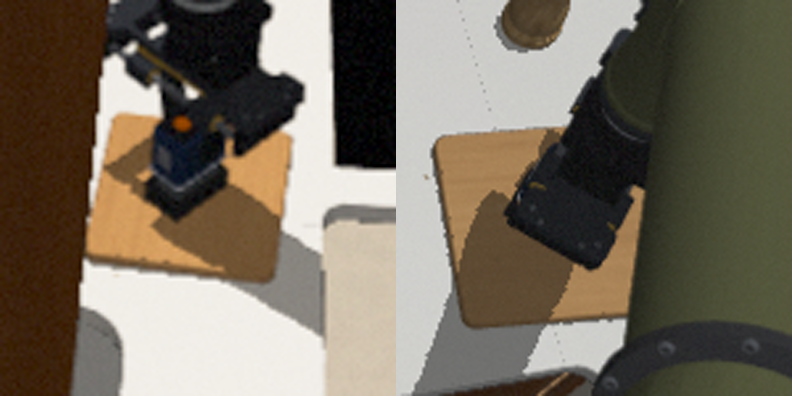

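The picture shows the lamp upright and pressed on the board. The wrist reads 3.5 N plus about 2.1 N of lamp weight, so 5.6 N on the foot, with 6 mm of travel: half-way. I'll check the scraper is standing, then hand in.

```bash
python3 - <<'E'
from h import *
im,d,ci=shot("top")
w=np.zeros((480,640),np.uint8);h=cv2.cvtColor(im,cv2.COLOR_BGR2HSV);w[285:335,295:360]=cv2.inRange(h,(5,90,50),(25,255,255))[285:335,295:360]
P=depthpts(ci,d,np.argwhere(w)[:,::-1]);T=P[P[:,2]>.058]
r=cv2.minAreaRect((T[:,:2]*1000).astype(np.float32));print(len(T),np.median(T[:,2]),r)
if len(T)>250 and abs(np.median(T[:,2])-.0645)<.004 and abs(r[0][1]-88)<10: print(ctrl.close_job())
E
```

```text
371 0.06465640673011508 ((487.64288330078125, 88.24957275390625), (23.08127784729004, 84.1815185546875), 11.072882652282715)
the job is handed in; nothing more can be done
None
```

The job is handed in: all five shavings are off the board and on the worktop, and the scraper is standing where it was. The lamp is held upright in line with the filled crack, pressed about 6 mm in (half-way) at about 5.6 N; the foot hides the filler there, so its enclosure rests on my measurements rather than on sight.

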